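# Run the loaded weld carriage up to the pointer

## Robot

A 7-joint arm with a two-finger parallel gripper is mounted at the origin on the work surface. World frame = base frame: x ahead of the robot, y to its left, z up, the work surface at z = 0. Lengths are in m, angles in rad, forces in N, time in s.
With the tool pointing down it reaches from about 0.35 to 0.9 m from the base axis. Payload 8.1 kg.
Tool frame: the origin (TCP) lies at the very end of the fingers, on their centre line; the grasp point (between the pads) lies 19 mm behind it; z points along the fingers, y is the line along which they close (so a half turn about z gives the same grasp; the last joint's range is limited). The gripper opens to 92 mm and grips with 3 to 60 N. Pads are 19 mm wide; open, the fingers measure 130 mm over their backs; the gripper's body (75 mm by 190 mm) begins 47 mm behind the grasp point.
Start: joints at [1.117, 0.434, 0.025, 1.573, -0.012, 1.134, -0.075], TCP at [0.215, -0.587, 0.227] pointing down, gripper open.
Joint ranges: [-2.62, 2.62], [-0.44, 2.09], [-1.27, 1.32], [0.08, 2.57], [-1.32, 4.46], [0.12, 2], [-2.74, 2.74]. Speed limits (rad/s): [2.22, 2.22, 3.01, 3.01, 3.14, 3.14, 3.14].

## Interface

Orientations are given as a rotation vector (axis times angle).
In Python, from cell import arm gives the robot as it stands.
- The arm moves only by the tool carry_out, never from a script. Its argument "commands" is a list of rows, each a list of 7 numbers: the opening, from 0 (shut) to 1 (fully open), then the shift along the tool's x, y, z each as a share of 0.025 m, from -1 to 1, then the turn, a rotation vector about the tool's x, y, z each as a share of 0.1 rad, from -1 to 1. A call has 1 to 8 rows; each row shifts and turns the commanded pose from where the row before left it, along the tool's axes as they then stand; what a row does not reach is not made up. A row lasts 1/10 s, in which the tool goes at most 50 mm and 8.59 degrees, less where a joint would pass 70% of its speed; a pose out of reach is approached as far as the arm can. A call with a number of a shift or a turn outside -1 to 1 is refused whole. A call with a gripper value outside its range is refused whole. The fingers move at their own pace and stop on an object; "squeeze" is the grip in N (left out, the last holds). Time passes only in rows, so rows that do not move let the fingers close. It gives the time, the measured TCP pose, the force, the opening and the grip force at its end, in the units of the state.
- arm.observe(): the state, without advancing time (a new reading comes with each control period).
- arm.get_image(name): name is "scene" or "top" or "wrist"; returns a dict with "pixels" (420x560x3 uint8, red, green, blue), "range_z" (420x560 float32, m along the optical axis (not along the pixel's ray), 0 where there is no reading), "mtx" (3x3 intrinsics, pixels), "R" (3x3) and "t" (3): a world point X has camera coordinates R X + t; the wrist camera has in their place "tool_from_camera" (4x4, takes a point from camera to tool coordinates, whose origin is the TCP and whose axes are the flange's). Camera axes: x right, y down, z forward; pixel columns grow to the right and rows downward; lengths in m; the calibration is good to about 2 mm. The wrist camera is an equidistant fisheye: a pixel r from the principal point sees the ray r / f radians off the axis. A picture is of the moment at which its call begins: read the wrist's pose just before it.
- arm.sign_off(): hands the job in; it is judged then, once.
The state is a dict: "clock": time; "joints": joint angles; "dq": joint speeds; "joint_efforts": joint torques, N m; "position": TCP position; "ee_rot": TCP orientation; "force": force on the tool from outside, world axes, zero at the start; "ft_torque": the same for the moment, N m; "width": opening from 0.0 (shut) to 1.0 (fully open); "gripper_force": force on a finger pad.
Only numpy, scipy, OpenCV 4.12 (cv2) and the standard library are available. Lean on these libraries where they do the work, as an engineer would, in place of code of your own. Each camera call takes 0.05 s, during which the arm holds its last target. There are 200 camera calls.

## Task

Push the loaded carriage along its rail until its pointer stands opposite the pointer on the magnetic base, brake it there to a standstill, let it stand for a good 3 seconds, and leave it standing there with your hand clear. It rolls almost freely, so steer it only from inside the push well, with gentle pushes on the two spring-backed buffer caps: do not grip, press on or push any other part of it, do not drive a buffer hard to the end of its stroke, and never let the carriage run into the end stop beyond the mark. Leave the other things on the bench alone.

Things in the scene. Friction and masses are not known exactly. Their poses are not given: they have to be found in the camera images.
- track: Linear-guide track fixed on the bench: aluminium base plate 200 x 810 mm, two round steel shafts, grey end stops 75 mm high with rubber pads. Origin: centre of its underside, at bench height. Its y axis is the travel towards the far end stop (roughly world +y), x points away from the robot. Place and yaw vary.
- carriage (a joint): Travel of the carriage along the track's +y, m: 0 at the near (start) stop, 0.380 against the far end stop. Moving mass nominally 3.9 kg with load (3 to 5 kg), on ball bushings: friction about 0.015 N plus drag about 0.25 N per m/s, so it coasts for seconds. At rest at 0.02 to 0.11 at the start; the mark lies at 0.22 to 0.31.
- well (a point): Middle of the open-topped push well on the carriage, 91 mm above the bench, midway between the two buffer caps, at the mid-height of their faces; axes as the track's; at track x = -0.060, y = travel - 0.190 m. The cap faces (100 mm along x, 42 mm high, top 112 mm above the bench) look at each other 200 mm apart: at y = +100 and -100 mm from here. Deck under it 68 mm above the bench.
- saddle: The rigid top of the carriage, not to be pushed or pressed: grey deck 240 x 380 mm (y), the fixed housings behind the buffer caps (tops 104 mm above the bench), bolted pipe flange beside the well (100 mm across, centre 122 mm in +x from the well's middle, top 117 mm high), small pointer. Origin under its centre at bench height; moves with the carriage.
- buffer_front: Steel buffer cap at the +y end of the well, 100 x 43 x 42 mm, telescoping over its housing. Origin: middle of its flat face, 100 mm in +y from the well's middle when free; moves up to 35 mm further towards +y when pushed. Spring 120 N/m from the first touch (lightly damped, 0.3 N per m/s), cap 100 g, returns by itself. Pushing it drives the carriage towards +y.
- buffer_rear: The same buffer cap at the -y end of the well, origin 100 mm in -y from the well's middle when free, moves up to 35 mm further towards -y when pushed; spring 120 N/m. Pushing it drives the carriage towards -y, that is, brakes it.
- index (a point): Tip of the small steel pointer that sticks out of the carriage deck on the side away from the robot (+x), 64 mm above the bench, at the same track y as the well's middle.
- mark (a point): Tip of the steel pointer on the plain steel magnetic base (50 x 60 x 55 mm) that stands fast on the bench beside the track on its +x side; 64 mm above the bench, pointing at the carriage, 6 mm clear of the carriage's pointer as it passes. Axes as the track's. It stands in a different place along the track each time.
- spray_can: Spray can 60 mm across, 160 mm high, bystander; origin at its underside.
- grinder: Green angle grinder, about 300 mm long, lying, bystander; origin at its underside.
- wrench: Steel wrench lying on the bench, bystander; origin at its underside.
Mind the look-alikes: they are no part of the job. Of the things that look like the part that bears mark, the smallest one is meant.

How it is judged:
By the outcome, as a careful person would: the job done as asked, in the order asked, and still so for the second after the job is handed in, with the robot touching nothing.
It also fails if it takes over 38 s, if anything falls off the work surface, if the arm or the gripper's body presses on something with over 40 N, if the wrist force passes 120 N, or if a joint passes its speed limit or range.

## Working session

There is one attempt and no reset: what is moved stays moved. The work goes in short steps, Python scripts to look and compute and a tool call to move; the robot and the scene stay as the last step left them, time stands still between calls to the robot, and variables do not carry over. Pictures are saved under pics/ and viewed, at most 10 in all, crops included, and the job is handed in when it is done.

Besides the shell and the picture viewer there is one more tool, called after ">>>" by a JSON object that holds its "name" and its "arguments". carry_out: Moves the arm, as the interface text tells. Shift numbers are shares of 0.025 m and turn numbers shares of 0.1 rad, none past 1 either way. Its arguments: {"type":"object","properties":{"commands":{"type":"array"},"squeeze":{"type":"number"}},"required":["commands"]}

```bash
ls; mkdir -p pics
cat > h.py <<'E'
import numpy as np,cv2
from cell import arm
def cam(n):
    d=arm.get_image(n); return d
def world(d,u,v):
    z=d["range_z"][int(v),int(u)]
    c=np.linalg.inv(d["mtx"])@[u,v,1]*z
    return d["R"].T@(c-d["t"])
def plane(d,u,v,h):
    r=d["R"].T@np.linalg.inv(d["mtx"])@[u,v,1]; o=-d["R"].T@d["t"]
    return o+r*(h-o[2])/r[2]
E
python3 - <<'E'
from h import *
for n in("scene","top"):
    d=cam(n); cv2.imwrite(f"pics/{n}0.png",d["pixels"][:,:,::-1]); np.savez(n+"0.npz",**{k:d[k] for k in("pixels","range_z","mtx","R","t")})
    print(n,d["mtx"].round(1).tolist(),(-d["R"].T@d["t"]).round(3),d["R"].round(3).tolist())
s=arm.observe();print({k:np.round(v,3) for k,v in s.items()})
E
```

```text
pics
scene [[398.1, 0.0, 278.8], [0.0, 398.1, 216.2], [0.0, 0.0, 1.0]] [ 1.583 -0.061  0.892] [[-0.018, 1.0, -0.022], [0.62, -0.006, -0.784], [-0.784, -0.028, -0.62]]
top [[445.6, 0.0, 283.4], [0.0, 445.6, 204.5], [0.0, 0.0, 1.0]] [ 0.29  -0.078  1.401] [[0.006, -1.0, 0.021], [-0.981, -0.01, -0.192], [0.192, -0.019, -0.981]]
{'clock': np.float64(0.1), 'joints': array([ 1.117,  0.435,  0.025,  1.574, -0.012,  1.134, -0.075]), 'dq': array([-0.001, -0.001, -0.001, -0.003,  0.   , -0.001, -0.001]), 'joint_efforts': array([ 4.0000e-03, -6.6913e+01,  9.8800e-01, -3.1514e+01, -6.1000e-02,
        3.8000e-02,  0.0000e+00]), 'position': array([ 0.215, -0.587,  0.226]), 'ee_rot': array([-3.092e+00, -5.480e-01,  1.000e-03]), 'force': array([-0.559, -0.75 , -0.845]), 'ft_torque': array([-0.04 , -0.039, -0.048]), 'gripper_force': np.float64(0.0), 'width': np.float64(1.004)}
```

View pics/scene0.png

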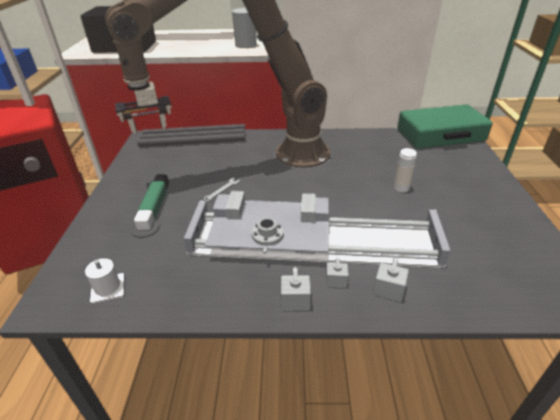

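View pics/top0.png

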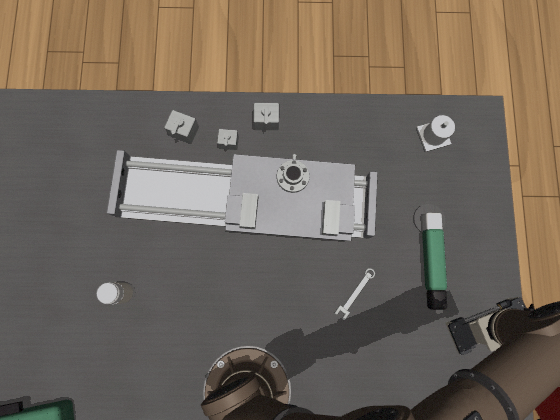

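Scene view: three steel bases with pointers at (295,290), (337,272) and (392,280), which are (266,113), (227,138) and (180,124) in the top view. The smallest is the middle one, top (227,138). The carriage's well lies between the caps at top (248,210) and (331,217).

Run:
```python
from h import *
d=dict(np.load("top0.npz"))
im=d["pixels"][95:255,100:390][:,:,::-1]
a=cv2.resize(im,None,fx=2.7,fy=2.7,interpolation=cv2.INTER_CUBIC)
e=dict(np.load("scene0.npz"))
b=cv2.resize(e["pixels"][225:315,200:420][:,:,::-1],(783,320)[0:2],interpolation=cv2.INTER_CUBIC)[:, :]
o=np.vstack([a[:,:783][:280],b[:320]]);cv2.imwrite("pics/crop.png",o);print(o.shape)
v,u=np.mgrid[0:420,0:560]
def cloud(d):
    z=d["range_z"];c=np.stack([(u-d["mtx"][0,2])/d["mtx"][0,0]*z,(v-d["mtx"][1,2])/d["mtx"][1,1]*z,z],-1)-d["t"]
    return c@d["R"]
P=cloud(d); np.save("P.npy",P)
box=(u>100)&(u<390)&(v>95)&(v<250)
def comps(lo,hi,mn=40):
    m=(box&(P[...,2]>lo)&(P[...,2]<hi)).astype(np.uint8)
    n,l,s,c=cv2.connectedComponentsWithStats(m)
    for i in range(1,n):
        if s[i,4]>=mn:
            q=P[l==i]; r=cv2.minAreaRect((q[:,:2]*1000).astype(np.float32))
            print(lo,hi,"px",c[i].round(0),s[i,4],"z",np.median(q[:,2]).round(4),"rect mm",np.round(r[0],1),np.round(r[1],1),round(r[2],2))
comps(.06,.072,300);comps(.108,.118,60);comps(.098,.107,60);comps(.07,.08,60);comps(.045,.06,60);comps(.003,.02,300)
```

```text
(600, 783, 3)
0.06 0.072 px [291. 195.] 5742 z 0.0685 rect mm [ 583.7 -127.3] [380.7 256.2] 85.57
0.108 0.118 px [294. 173.] 153 z 0.1159 rect mm [ 636.5 -131.2] [58.7 53.8] 0.4
0.108 0.118 px [248. 210.] 490 z 0.1132 rect mm [525.   2.] [ 49.4 100.3] 85.8
0.108 0.118 px [332. 217.] 497 z 0.1129 rect mm [ 506.7 -248.4] [ 54.9 100.9] 83.62
0.098 0.107 px [233. 209.] 335 z 0.1043 rect mm [528.5  45.1] [44.  83.9] 85.67
0.098 0.107 px [347. 219.] 316 z 0.1042 rect mm [ 503.6 -289.8] [43.6 84.9] 85.56
0.07 0.08 px [266. 113.] 369 z 0.0746 rect mm [842.2 -47.1] [72.4 76.1] 0.47
0.07 0.08 px [180. 123.] 370 z 0.0746 rect mm [805.9 222.9] [80.7 67.3] 68.2
0.07 0.08 px [116. 182.] 496 z 0.0753 rect mm [616.9 406.9] [ 27.2 199.4] 86.15
0.07 0.08 px [247. 178.] 366 z 0.0718 rect mm [631.3   6.3] [105.9  99.5] 87.61
0.07 0.08 px [332. 174.] 271 z 0.0717 rect mm [ 644.4 -261.5] [114.9  78.5] 87.97
0.07 0.08 px [372. 204.] 473 z 0.0753 rect mm [ 556.1 -373. ] [ 25.6 197.7] 85.25
0.07 0.08 px [269. 191.] 199 z 0.0715 rect mm [586.6 -52.4] [ 65.9 100.9] 52.68
0.07 0.08 px [306. 214.] 520 z 0.0717 rect mm [ 529.3 -167.3] [111.5 151.8] 85.15
0.07 0.08 px [278. 217.] 85 z 0.0718 rect mm [511.2 -90.6] [89.  37.6] 61.26
0.07 0.08 px [265. 221.] 74 z 0.0715 rect mm [502.8 -49. ] [59.8 38.6] 33.25
0.045 0.06 px [227. 137.] 211 z 0.0551 rect mm [770.6  75.8] [59.8 52.5] 85.44
0.003 0.02 px [181. 162.] 523 z 0.0142 rect mm [710.4 231.4] [338.8  46.5] 85.67
0.003 0.02 px [177. 190.] 3565 z 0.015 rect mm [605.6 233.4] [330.8 119.4] 85.95
0.003 0.02 px [359. 205.] 383 z 0.0149 rect mm [ 561.  -344.1] [ 39.4 116.6] 85.68
0.003 0.02 px [171. 219.] 765 z 0.0142 rect mm [505.3 249.9] [345.2  38. ] 85.64
```

View pics/crop.png

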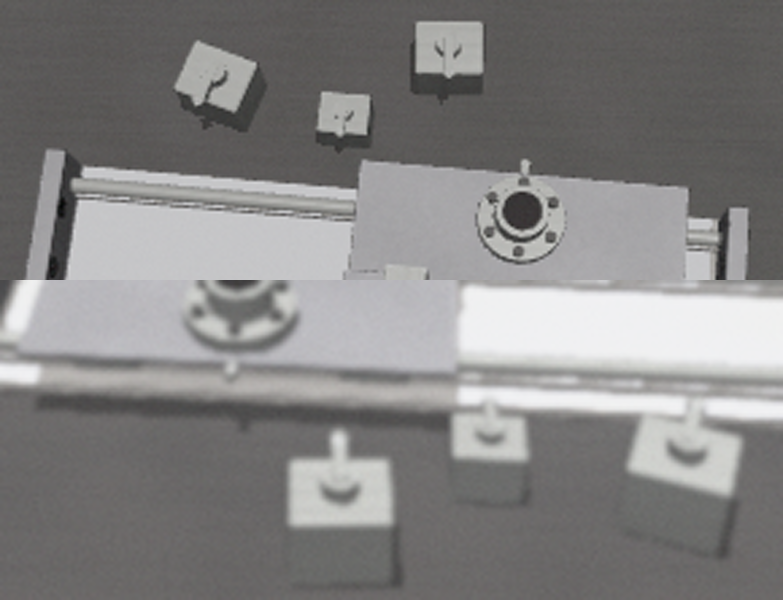

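```bash
cat >> h.py <<'E'
from scipy.spatial.transform import Rotation as Ro
C=np.array([.5865,.0170]); Y=np.array([.0768,.99705]); X=np.array([.99705,-.0768])
def trk(p): p=np.asarray(p)[...,:2]-C; return np.stack([p@X,p@Y],-1)
def cloud(d):
    v,u=np.mgrid[0:420,0:560]; z=d["range_z"]
    c=np.stack([(u-d["mtx"][0,2])/d["mtx"][0,0]*z,(v-d["mtx"][1,2])/d["mtx"][1,1]*z,z],-1)-d["t"]
    return c@d["R"]
def carriage(d,xlo=.04,xhi=.112):
    P=cloud(d); t=trk(P); m=(P[...,2]>.060)&(P[...,2]<.076)&(t[...,0]>xlo)&(t[...,0]<xhi)&(abs(t[...,1])<.372)
    lo=[];hi=[]
    for r in np.where(m.sum(1)>60)[0]:
        y=t[r][m[r],1]
        if np.ptp(y)>.3: lo.append(y.min());hi.append(y.max())
    return np.median(lo),np.median(hi),(np.mean(lo)+np.mean(hi))/2,len(lo)
def now():
    s=arm.observe(); d=arm.get_image("scene"); c=carriage(d)
    y=c[2]; p=trk(s["position"])
    print("t %.2f  well y %.4f (len %.4f n %d) travel %.4f | tcp trk x %.4f y %.4f z %.4f  rel y %.4f | F %s w %.2f"%(s["clock"],y,c[1]-c[0],c[3],y+.19,*p,s["position"][2],p[1]-y,np.round(s["force"],1),s["width"]))
    return s,d
E
python3 - <<'E'
from h import *
T=dict(np.load("top0.npz"));S=dict(np.load("scene0.npz"))
print(carriage(S),carriage(T))
for n,d,px in(("idx",T,(294.8,154.3)),("mark",T,(225.9,145.7)),("idx",S,(264.9,252.5)),("mark",S,(337.1,259.3))):
    p=plane(d,*px,.064);print(n,p.round(4),trk(p).round(4))
# base block top face in scene
P=cloud(S);t=trk(P)
m=(abs(P[...,2]-.055)<.004)&(t[...,0]>.14)&(t[...,0]<.23)&(abs(t[...,1]-.073)<.06)
q=t[m];print(m.sum(),q.min(0),q.max(0))
P=cloud(T);t=trk(P)
m=(abs(P[...,2]-.055)<.004)&(t[...,0]>.14)&(t[...,0]<.23)&(abs(t[...,1]-.073)<.06)
q=t[m];print(m.sum(),q.min(0),q.max(0))
for h,lo,hi in((.064,.058,.07),):
  for d in(S,T):
    P=cloud(d);t=trk(P);m=(P[...,2]>lo)&(P[...,2]<hi)&(t[...,0]>.12)&(t[...,0]<.2)&(t[...,1]<.1)
    for k in np.where(m.ravel())[0][:60]: print(np.r_[t.reshape(-1,2)[k],P.reshape(-1,3)[k,2]].round(4),end=' ')
    print()
s=arm.observe();R=Ro.from_rotvec(s["ee_rot"]).as_matrix();print(R.round(3))
E=np.c_[np.r_[X,0],-np.r_[Y,0]*1,[0,0,-1]];
for sg in(1,-1):
    G=np.c_[sg*np.r_[X,0],-sg*np.r_[Y,0],[0,0,-1]]; print(np.linalg.det(G),Ro.from_matrix(R.T@G).as_rotvec())
E
```

```text
(np.float64(-0.3345150505567758), np.float64(0.040815436626206514), np.float64(-0.1452231466580271), 12) (np.float64(-0.33230948764672247), np.float64(0.04383786350058201), np.float64(-0.14416129301499678), 16)
idx [ 0.7114 -0.1388  0.064 ] [ 0.1365 -0.1458]
mark [0.7368 0.077  0.064 ] [0.1453 0.0714]
idx [ 0.7121 -0.1378  0.064 ] [ 0.1372 -0.1447]
mark [0.7421 0.0758 0.064 ] [0.1506 0.0706]
223 [0.15515214 0.04151402] [0.20876116 0.09964892]
172 [0.15276601 0.04299842] [0.20385346 0.10268263]
[ 0.1226 -0.3349  0.0689] [ 0.1204 -0.3326  0.0671] [ 0.1215 -0.3227  0.0687] [ 0.12   -0.3169  0.0677] [ 0.1219 -0.3099  0.0698] [ 0.1206 -0.3009  0.0693] [ 0.1251 -0.3346  0.0671] [ 0.1225 -0.3324  0.0648] [ 0.1205 -0.3236  0.0635] [ 0.1203 -0.3205  0.0636] [ 0.1236 -0.313   0.0671] [ 0.1211 -0.3107  0.0649] [ 0.1208 -0.3076  0.0648] [ 0.1205 -0.3046  0.0647] [ 0.1202 -0.3015  0.0647] [ 0.1225 -0.2945  0.0672] [ 0.1212 -0.2917  0.0663] [ 0.1214 -0.2885  0.0666] [ 0.1226 -0.285   0.0679] [ 0.12   -0.2827  0.0658] [ 0.121  -0.2792  0.0669] [ 0.1232 -0.2754  0.0692] [ 0.1212 -0.2697  0.0677] [ 0
[... 1827 characters left out ...]
.0597] [0.1768 0.0972 0.0588] [0.176  0.0806 0.0652] [0.1755 0.0707 0.0691] [0.1777 0.0619 0.0653] [0.1802 0.0563 0.0598] [0.18   0.053  0.0611] [0.1812 0.0502 0.0584] [0.181  0.0469 0.0598] [0.1808 0.0436 0.0611] [0.173  0.0998 0.0596] [0.1738 0.0937 0.0588] [0.1733 0.0902 0.0612] [0.1718 0.0798 0.0679] [0.1725 0.0769 0.0666] [0.174  0.0678 0.0647] [0.1744 0.0647 0.0644] [0.1763 0.0623 0.0597] [0.178  0.0499 0.0582] [0.1786 0.0436 0.0581] [0.1694 0.0961 0.0614] [0.1688 0.0796 0.0672] [0.1691 0.0765 0.067 ] 
[[ 0.939  0.344 -0.001]
 [ 0.344 -0.939  0.001]
 [-0.    -0.001 -1.   ]]
1.0000069425 [-0.00137046  0.00042873  0.42763212]
1.0000069425 [-5.90812124e-04 -1.88855212e-03 -2.71395985e+00]
```

Scene crop confirms the choice: the middle block is the smallest, with a 52 x 60 mm footprint and 55 mm top. The mark is at track y ≈ 0.0706 and the carriage pointer at ≈ -0.145, so the run is about 0.2155 m. I'm moving to above the well now.

>>> {"name": "carry_out", "arguments": {"commands": [[1,0.5,-0.375,0,0,0,0],[1,1,-0.75,0,0,0,0],[1,1,-0.75,0,0,0,0],[1,1,-0.75,0,0,0,0],[1,1,-0.75,0,0,0,0],[1,1,-0.75,0,0,0,0],[1,1,-0.75,0,0,0,0],[1,1,-0.75,0,0,0,0]], "squeeze": 30}}

```text
clock: 0.9
position: [0.3433, -0.388, 0.2267]
ee_rot: [-3.093, -0.549, -0.0]
force: [0.4, -0.3, 0.9]
width: 0.999
gripper_force: 0.0
```

>>> {"name": "carry_out", "arguments": {"commands": [[1,1,-0.75,0,0,0,0],[1,1,-0.75,0,0,0,0],[1,1,-0.75,0,0,0,0],[1,1,-0.75,0,0,0,0],[1,1,-0.75,0,0,0,0],[1,1,-0.75,0,0,0,0],[1,1,-0.75,0,0,0,0],[1,1,-0.75,0,0,0,0]]}}

```text
clock: 1.7
position: [0.479, -0.1785, 0.2267]
ee_rot: [-3.093, -0.549, 0.0]
force: [0.8, -0.5, 0.0]
width: 1.001
gripper_force: 0.0
```

>>> {"name": "carry_out", "arguments": {"commands": [[1,0,0,0,0,0,0.85],[1,0,0,0,0,0,0.85],[1,0,0,0,0,0,0.85],[1,0,0,0,0,0,0.85],[1,0,0,0,0,0,0.88]]}}

```text
clock: 2.2
position: [0.4784, -0.1796, 0.2266]
ee_rot: [-3.139, 0.125, 0.001]
force: [-0.8, 0.4, -0.2]
width: 0.999
gripper_force: 0.0
```

```bash
cat >> h.py <<'E'
def err():
    s=arm.observe();R=Ro.from_rotvec(s["ee_rot"]).as_matrix();G=np.c_[np.r_[X,0],-np.r_[Y,0],[0,0,-1]]
    print("rot err",Ro.from_matrix(R.T@G).as_rotvec().round(4))
E
python3 -c "
from h import *
now();err()"
```

```text
t 2.20  well y -0.1452 (len 0.3755 n 12) travel 0.0448 | tcp trk x -0.0927 y -0.2043 z 0.2266  rel y -0.0591 | F [-0.8  0.4 -0.2] w 1.00
rot err [-0.0003  0.0004 -0.0083]
```

>>> {"name": "carry_out", "arguments": {"commands": [[1,0.436,-0.79,0,0,0,-0.08],[1,0.436,-0.79,0,0,0,0],[1,0.436,-0.79,0,0,0,0],[1,0,0,0.8,0,0,0],[1,0,0,0.8,0,0,0],[1,0,0,0.8,0,0,0]]}}

```text
clock: 2.85
position: [0.5154, -0.1229, 0.1661]
ee_rot: [-3.14, 0.104, -0.0]
force: [-0.3, -0.4, 0.3]
width: 0.998
gripper_force: 0.0
```

>>> {"name": "carry_out", "arguments": {"commands": [[1,0,0,0.8,0,0,0],[1,0,0,0.8,0,0,0],[1,0,0,0.8,0,0,0],[1,0,0,0.6,0,0,0],[1,0,0,0.3,0,0,0],[1,0,0,0,0,0,0]]}}

```text
clock: 3.45
position: [0.5149, -0.1235, 0.0835]
ee_rot: [-3.139, 0.106, 0.003]
force: [-0.8, -0.7, 0.7]
width: 1.0
gripper_force: 0.0
```

```bash
python3 -c "
from h import *
s,d=now();err()
a=d['pixels'][180:300,180:420,::-1];cv2.imwrite('pics/c2.png',cv2.resize(a,None,fx=3,fy=3))"
```

```text
t 3.45  well y -0.1472 (len 0.3754 n 13) travel 0.0428 | tcp trk x -0.0606 y -0.1456 z 0.0835  rel y 0.0016 | F [-0.8 -0.7  0.7] w 1.00
rot err [-0.0002  0.0005  0.0087]
```

View pics/c2.png

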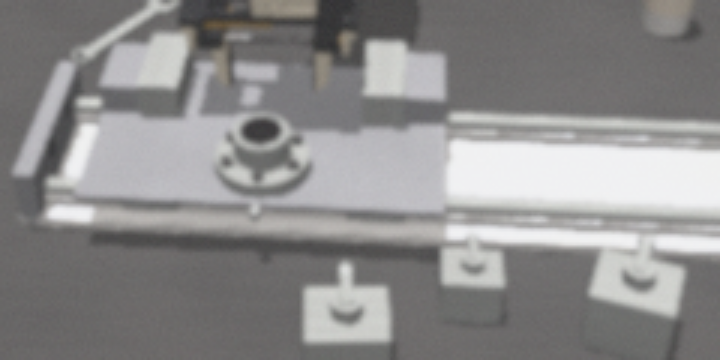

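The fingers are visible inside the well at crop (222,65) and (322,70), with clear gaps to both caps. I'm starting the gentle push.

>>> {"name": "carry_out", "arguments": {"commands": [[1,0,-0.2,0,0,0,0.08],[1,0,-0.2,0,0,0,0],[1,0,-0.2,0,0,0,0],[1,0,-0.2,0,0,0,0],[1,0,-0.2,0,0,0,0],[1,0,-0.14,0,0,0,0],[1,0,-0.14,0,0,0,0],[1,0,-0.14,0,0,0,0]]}}

```text
clock: 4.3
position: [0.5184, -0.0885, 0.0842]
ee_rot: [3.139, -0.121, -0.0]
force: [-0.7, -0.1, -0.2]
width: 1.002
gripper_force: 0.0
```

>>> {"name": "carry_out", "arguments": {"commands": [[1,0,-0.14,0,0,0,0],[1,0,-0.14,0,0,0,0],[1,0,-0.14,0,0,0,0],[1,0,-0.14,0,0,0,0],[1,0,-0.14,0,0,0,0],[1,0,-0.14,0,0,0,0],[1,0,-0.14,0,0,0,0],[1,0,-0.14,0,0,0,0]]}}

```text
clock: 5.1
position: [0.5206, -0.0604, 0.0842]
ee_rot: [-3.139, 0.121, -0.0]
force: [0.5, 0.2, -0.2]
width: 1.0
gripper_force: 0.0
```

```bash
python3 - <<'E'
s=open("h.py").read()
s=s.replace("(np.mean(lo)+np.mean(hi))/2,len(lo)","(np.median(lo)+np.median(hi))/2,len(lo)").replace("xlo=.04","xlo=.0")
open("h.py","w").write(s)
E
python3 -c "
from h import *
print(carriage(dict(np.load('scene0.npz'))))
now();arm.get_image('scene');arm.get_image('scene');now()"
```

```text
(np.float64(-0.33488523747650933), np.float64(0.04077915531812865), np.float64(-0.14705304107919034), 21)
t 5.10  well y -0.1162 (len 0.3761 n 20) travel 0.0738 | tcp trk x -0.0597 y -0.0823 z 0.0842  rel y 0.0339 | F [ 0.5  0.2 -0.2] w 1.00
t 5.25  well y -0.1065 (len 0.3756 n 20) travel 0.0835 | tcp trk x -0.0597 y -0.0823 z 0.0843  rel y 0.0242 | F [ 0.3  0.3 -0. ] w 1.00
```

>>> {"name": "carry_out", "arguments": {"commands": [[1,0,-0.16,0,0,0,0],[1,0,-0.16,0,0,0,0],[1,0,-0.16,0,0,0,0],[1,0,-0.16,0,0,0,0],[1,0,-0.16,0,0,0,0],[1,0,-0.16,0,0,0,0],[1,0,-0.16,0,0,0,0],[1,0,-0.16,0,0,0,0]]}}

```text
clock: 6.1
position: [0.5231, -0.0286, 0.0842]
ee_rot: [3.139, -0.121, 0.0]
force: [-0.4, -0.2, -0.3]
width: 0.999
gripper_force: 0.0
```

```bash
python3 -c "
from h import *
now()"
```

```text
t 6.10  well y -0.0551 (len 0.3752 n 20) travel 0.1349 | tcp trk x -0.0597 y -0.0503 z 0.0842  rel y 0.0047 | F [-0.4 -0.2 -0.3] w 1.00
```

>>> {"name": "carry_out", "arguments": {"commands": [[1,0,-0.16,0,0,0,0],[1,0,-0.16,0,0,0,0],[1,0,-0.16,0,0,0,0],[1,0,-0.16,0,0,0,0],[1,0,-0.16,0,0,0,0],[1,0,-0.16,0,0,0,0],[1,0,-0.16,0,0,0,0],[1,0,-0.16,0,0,0,0]]}}

```text
clock: 6.95
position: [0.5255, 0.0033, 0.0842]
ee_rot: [3.139, -0.121, -0.0]
force: [0.1, -0.3, 0.4]
width: 0.996
gripper_force: 0.0
```

```bash
python3 -c "
from h import *
now()"
```

```text
t 6.95  well y -0.0103 (len 0.3758 n 21) travel 0.1797 | tcp trk x -0.0597 y -0.0183 z 0.0842  rel y -0.0080 | F [ 0.1 -0.3  0.4] w 1.00
```

>>> {"name": "carry_out", "arguments": {"commands": [[1,0,-0.12,0,0,0,0],[1,0,-0.12,0,0,0,0],[1,0,-0.12,0,0,0,0],[1,0,-0.12,0,0,0,0],[1,0,-0.12,0,0,0,0],[1,0,-0.12,0,0,0,0],[1,0,-0.12,0,0,0,0],[1,0,-0.12,0,0,0,0]]}}

```text
clock: 7.8
position: [0.5274, 0.0271, 0.0842]
ee_rot: [3.139, -0.121, 0.0]
force: [-0.2, -0.2, -0.1]
width: 0.999
gripper_force: 0.0
```

```bash
python3 -c "
from h import *
now()"
```

```text
t 7.80  well y 0.0290 (len 0.3757 n 21) travel 0.2190 | tcp trk x -0.0597 y 0.0056 z 0.0842  rel y -0.0235 | F [-0.2 -0.2 -0.1] w 1.00
```

>>> {"name": "carry_out", "arguments": {"commands": [[1,0,-0.105,0,0,0,0],[1,0,-0.105,0,0,0,0],[1,0,-0.105,0,0,0,0],[1,0,-0.105,0,0,0,0],[1,0,-0.105,0,0,0,0],[1,0,-0.09,0,0,0,0],[1,0,-0.076,0,0,0,0],[1,0,-0.076,0,0,0,0]]}}

```text
clock: 8.65
position: [0.5289, 0.0462, 0.0842]
ee_rot: [-3.139, 0.121, -0.0]
force: [0.0, 0.1, -0.5]
width: 1.0
gripper_force: 0.2
```

```bash
python3 -c "
from h import *
now()"
```

```text
t 8.65  well y 0.0604 (len 0.3756 n 22) travel 0.2504 | tcp trk x -0.0597 y 0.0247 z 0.0842  rel y -0.0357 | F [ 0.   0.1 -0.5] w 1.00
```

>>> {"name": "carry_out", "arguments": {"commands": [[1,0,-0.076,0,0,0,0],[1,0,-0.076,0,0,0,0],[1,0,-0.076,0,0,0,0],[1,0,-0.076,0,0,0,0],[1,0,-0.076,0,0,0,0]]}}

```text
clock: 9.2
position: [0.5296, 0.0556, 0.0842]
ee_rot: [3.139, -0.121, 0.0]
force: [0.0, 0.0, -0.0]
width: 1.0
gripper_force: 0.0
```

```bash
python3 -c "
from h import *
now();now()"
```

```text
t 9.20  well y 0.0606 (len 0.3763 n 21) travel 0.2506 | tcp trk x -0.0597 y 0.0341 z 0.0842  rel y -0.0265 | F [ 0.  0. -0.] w 1.00
t 9.25  well y 0.0601 (len 0.3758 n 21) travel 0.2501 | tcp trk x -0.0597 y 0.0346 z 0.0842  rel y -0.0255 | F [ 0.6 -0.  -0.6] w 1.00
```

>>> {"name": "carry_out", "arguments": {"commands": [[1,0,-0.16,0,0,0,0],[1,0,-0.16,0,0,0,0],[1,0,-0.16,0,0,0,0],[1,0,-0.16,0,0,0,0],[1,0,-0.16,0,0,0,0],[1,0,-0.16,0,0,0,0]]}}

```text
clock: 9.9
position: [0.5314, 0.0798, 0.0842]
ee_rot: [-3.139, 0.121, -0.0]
force: [-0.4, 0.2, 0.3]
width: 1.003
gripper_force: 0.0
```

```bash
python3 -c "
from h import *
s,d=now()
print(carriage(d,.03,.11),carriage(d,.01,.09))
a=d['pixels'][230:290,240:400,::-1];cv2.imwrite('pics/c3.png',cv2.resize(a,None,fx=5,fy=5,interpolation=cv2.INTER_CUBIC))"
```

```text
t 9.90  well y 0.0595 (len 0.3763 n 21) travel 0.2495 | tcp trk x -0.0597 y 0.0584 z 0.0842  rel y -0.0011 | F [-0.4  0.2  0.3] w 1.00
(np.float64(-0.12853459292099922), np.float64(0.24770459739379883), np.float64(0.0595850022363998), 14) (np.float64(-0.1285183010726349), np.float64(0.24770459739379883), np.float64(0.05959314816058196), 14)
```

View pics/c3.png

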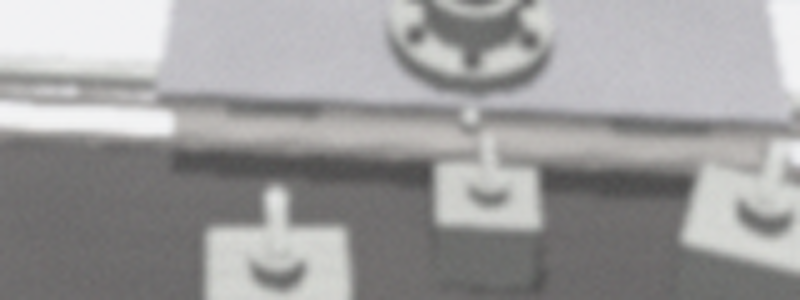

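Crop: the carriage pointer tip is at crop (470,123) and the mark tip at (488,140), so the carriage stands about 8 mm short. I'll close most of the gap to the front cap and work out the remainder.

```bash
python3 -c "
from h import *
d=dict(np.load('scene0.npz'))
for p in((334.0,254.2),(337.6,257.6),(337.1,259.3)): print(trk(plane(d,*p,.064)))
"
```

```text
[0.12964654 0.06183955]
[0.14335988 0.07220275]
[0.15060404 0.0706027 ]
```

>>> {"name": "carry_out", "arguments": {"commands": [[1,0,-0.2,0,0,0,0],[1,0,-0.2,0,0,0,0],[1,0,-0.2,0,0,0,0],[1,0,-0.2,0,0,0,0],[1,0,-0.2,0,0,0,0],[1,0,-0.16,0,0,0,0],[1,0,-0.06,0,0,0,0]]}}

```text
clock: 10.65
position: [0.5338, 0.1105, 0.0842]
ee_rot: [-3.139, 0.12, 0.0]
force: [0.9, -0.0, -0.1]
width: 1.003
gripper_force: 0.0
```

```bash
python3 -c "
from h import *
now()"
```

```text
t 10.65  well y 0.0595 (len 0.3764 n 21) travel 0.2495 | tcp trk x -0.0597 y 0.0892 z 0.0842  rel y 0.0296 | F [ 0.9 -0.  -0.1] w 1.00
```

>>> {"name": "carry_out", "arguments": {"commands": [[1,0,-0.06,0,0,0,0],[1,0,-0.06,0,0,0,0],[1,0,-0.018,0,0,0,0],[1,0,-0.018,0,0,0,0],[1,0,-0.018,0,0,0,0],[1,0,-0.018,0,0,0,0],[1,0,-0.018,0,0,0,0],[1,0,-0.018,0,0,0,0]]}}

```text
clock: 11.5
position: [0.5342, 0.1155, 0.0842]
ee_rot: [3.139, -0.121, 0.0]
force: [0.1, -0.4, 0.2]
width: 1.001
gripper_force: 0.0
```

```bash
python3 -c "
from h import *
now()"
```

```text
t 11.50  well y 0.0593 (len 0.3753 n 21) travel 0.2493 | tcp trk x -0.0597 y 0.0942 z 0.0842  rel y 0.0349 | F [ 0.1 -0.4  0.2] w 1.00
```

>>> {"name": "carry_out", "arguments": {"commands": [[1,0,-0.018,0,0,0,0],[1,0,-0.018,0,0,0,0],[1,0,-0.018,0,0,0,0],[1,0,-0.018,0,0,0,0],[1,0,-0.018,0,0,0,0],[1,0,-0.018,0,0,0,0],[1,0,-0.018,0,0,0,0],[1,0,-0.018,0,0,0,0]]}}

```text
clock: 12.35
position: [0.5345, 0.1192, 0.0842]
ee_rot: [3.139, -0.121, -0.0]
force: [0.2, 0.1, -0.1]
width: 1.001
gripper_force: 0.0
```

```bash
python3 -c "
from h import *
now()"
```

```text
t 12.35  well y 0.0593 (len 0.3754 n 22) travel 0.2493 | tcp trk x -0.0597 y 0.0979 z 0.0842  rel y 0.0385 | F [ 0.2  0.1 -0.1] w 1.00
```

>>> {"name": "carry_out", "arguments": {"commands": [[1,0,-0.018,0,0,0,0],[1,0,-0.018,0,0,0,0],[1,0,-0.018,0,0,0,0],[1,0,-0.018,0,0,0,0],[1,0,-0.018,0,0,0,0]]}}

```text
clock: 12.9
position: [0.5347, 0.1214, 0.0842]
ee_rot: [3.139, -0.121, -0.0]
force: [0.2, 0.2, -0.1]
width: 1.005
gripper_force: 0.0
```

```bash
python3 -c "
from h import *
now()"
```

```text
t 12.90  well y 0.0592 (len 0.3753 n 21) travel 0.2492 | tcp trk x -0.0597 y 0.1001 z 0.0842  rel y 0.0408 | F [ 0.2  0.2 -0.1] w 1.00
```

>>> {"name": "carry_out", "arguments": {"commands": [[1,0,-0.018,0,0,0,0],[1,0,-0.018,0,0,0,0],[1,0,-0.018,0,0,0,0],[1,0,-0.018,0,0,0,0],[1,0,-0.018,0,0,0,0],[1,0,-0.018,0,0,0,0]]}}

```text
clock: 13.55
position: [0.5349, 0.1241, 0.0842]
ee_rot: [3.139, -0.121, -0.0]
force: [0.6, 0.3, 0.6]
width: 0.999
gripper_force: 0.0
```

```bash
python3 -c "
from h import *
s,d=now()
a=d['pixels'][185:265,240:400,::-1];cv2.imwrite('pics/c4.png',cv2.resize(a,None,fx=5,fy=5,interpolation=cv2.INTER_CUBIC))"
```

```text
t 13.55  well y 0.0631 (len 0.3757 n 21) travel 0.2531 | tcp trk x -0.0597 y 0.1028 z 0.0842  rel y 0.0397 | F [0.6 0.3 0.6] w 1.00
```

>>> {"name": "carry_out", "arguments": {"commands": [[1,0,0.04,0,0,0,0],[1,0,0.1,0,0,0,0],[1,0,0.2,0,0,0,0],[1,0,0.2,0,0,0,0],[1,0,0.2,0,0,0,0]]}}

```text
clock: 14.1
position: [0.5334, 0.1049, 0.0842]
ee_rot: [3.139, -0.122, -0.0]
force: [-0.3, 0.1, 0.8]
width: 0.998
gripper_force: 0.0
```

```bash
python3 -c "
from h import *
now()"
```

```text
t 14.10  well y 0.0664 (len 0.3761 n 21) travel 0.2564 | tcp trk x -0.0597 y 0.0835 z 0.0842  rel y 0.0171 | F [-0.3  0.1  0.8] w 1.00
```

>>> {"name": "carry_out", "arguments": {"commands": [[1,0,0.1,0,0,0,0],[1,0,0.1,0,0,0,0],[1,0,0.1,0,0,0,0],[1,0,0.1,0,0,0,0],[1,0,0.1,0,0,0,0],[1,0,0.1,0,0,0,0],[1,0,0,0,0,0,0],[1,0,0,0,0,0,0]]}}

```text
clock: 14.95
position: [0.5323, 0.0906, 0.0842]
ee_rot: [-3.139, 0.121, -0.0]
force: [-0.1, 0.5, 0.7]
width: 0.999
gripper_force: 0.0
```

```bash
python3 -c "
from h import *
now()"
```

```text
t 14.95  well y 0.0683 (len 0.3761 n 21) travel 0.2583 | tcp trk x -0.0597 y 0.0692 z 0.0842  rel y 0.0009 | F [-0.1  0.5  0.7] w 1.00
```

>>> {"name": "carry_out", "arguments": {"commands": [[1,0,0,0,0,0,0],[1,0,0,0,0,0,0],[1,0,0,0,0,0,0],[1,0,0,0,0,0,0],[1,0,0,0,0,0,0],[1,0,0,0,0,0,0]]}}

```text
clock: 15.6
position: [0.5323, 0.0906, 0.0842]
ee_rot: [3.139, -0.121, -0.0]
force: [0.4, -0.6, 0.2]
width: 1.002
gripper_force: 0.0
```

```bash
python3 -c "
from h import *
s,d=now()
a=d['pixels'][230:290,280:400,::-1];a=cv2.resize(a,None,fx=6,fy=6,interpolation=cv2.INTER_CUBIC)
t=arm.get_image('top');b=t['pixels'][120:165,170:290,::-1];b=cv2.resize(b,None,fx=6,fy=5,interpolation=cv2.INTER_CUBIC)
cv2.imwrite('pics/c5.png',np.vstack([a,b]))"
```

```text
t 15.60  well y 0.0681 (len 0.3755 n 21) travel 0.2581 | tcp trk x -0.0597 y 0.0693 z 0.0842  rel y 0.0011 | F [ 0.4 -0.6  0.2] w 1.00
```

View pics/c5.png

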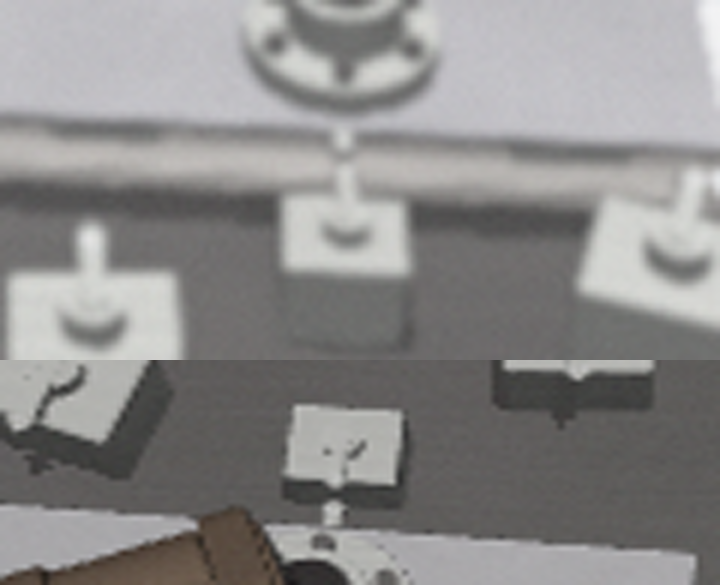

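Scene crop: the carriage tip (343,148) and the mark tip (345,165) are opposite each other within about 1 mm. The top crop agrees, with tips at about (333,515) and (337,490), which matches the track yaw. The carriage is standing still, so I'm lifting the hand straight out.

```bash
python3 -c "
from h import *
d=dict(np.load('scene0.npz'))
for p in((337.2,254.5),(337.5,257.4)): print(trk(plane(d,*p,.064)))
"
```

```text
[0.13025249 0.07128306]
[0.1425369 0.0719264]
```

>>> {"name": "carry_out", "arguments": {"commands": [[1,0,0,-0.3,0,0,0],[1,0,0,-0.6,0,0,0],[1,0,0,-0.8,0,0,0],[1,0,0,-0.8,0,0,0],[1,0,0,-0.8,0,0,0],[1,0,0,-0.8,0,0,0],[1,0,0,-0.6,0,0,0],[1,0,0,-0.3,0,0,0]]}}

```text
clock: 16.5
position: [0.5329, 0.0908, 0.2112]
ee_rot: [-3.139, 0.121, -0.004]
force: [0.2, 0.2, 0.5]
width: 0.997
gripper_force: 0.0
```

>>> {"name": "carry_out", "arguments": {"commands": [[1,0,0,0,0,0,0],[1,0,0,0,0,0,0],[1,0,0,0,0,0,0],[1,0,0,0,0,0,0],[1,0,0,0,0,0,0],[1,0,0,0,0,0,0],[1,0,0,0,0,0,0],[1,0,0,0,0,0,0]]}}

```text
clock: 17.3
position: [0.5323, 0.0907, 0.2092]
ee_rot: [3.139, -0.121, -0.0]
force: [-0.2, -0.6, 0.4]
width: 1.002
gripper_force: 0.0
```

>>> {"name": "carry_out", "arguments": {"commands": [[1,0,0,0,0,0,0],[1,0,0,0,0,0,0],[1,0,0,0,0,0,0],[1,0,0,0,0,0,0],[1,0,0,0,0,0,0],[1,0,0,0,0,0,0],[1,0,0,0,0,0,0],[1,0,0,0,0,0,0]]}}

```text
clock: 18.1
position: [0.5323, 0.0907, 0.2092]
ee_rot: [3.139, -0.121, -0.0]
force: [0.3, -0.9, -0.3]
width: 1.0
gripper_force: 0.0
```

>>> {"name": "carry_out", "arguments": {"commands": [[1,0,0,0,0,0,0],[1,0,0,0,0,0,0],[1,0,0,0,0,0,0],[1,0,0,0,0,0,0],[1,0,0,0,0,0,0],[1,0,0,0,0,0,0],[1,0,0,0,0,0,0],[1,0,0,0,0,0,0]]}}

```text
clock: 18.9
position: [0.5323, 0.0906, 0.2092]
ee_rot: [3.139, -0.121, 0.0]
force: [-0.4, 0.1, 0.5]
width: 1.001
gripper_force: 0.0
```

>>> {"name": "carry_out", "arguments": {"commands": [[1,0,0,0,0,0,0],[1,0,0,0,0,0,0],[1,0,0,0,0,0,0],[1,0,0,0,0,0,0],[1,0,0,0,0,0,0],[1,0,0,0,0,0,0],[1,0,0,0,0,0,0],[1,0,0,0,0,0,0]]}}

```text
clock: 19.7
position: [0.5323, 0.0907, 0.2092]
ee_rot: [3.139, -0.121, -0.0]
force: [0.5, 0.4, -0.3]
width: 1.001
gripper_force: 0.0
```

```bash
python3 -c "
from h import *
now()"
```

```text
t 19.70  well y 0.0679 (len 0.3756 n 21) travel 0.2579 | tcp trk x -0.0597 y 0.0693 z 0.2092  rel y 0.0014 | F [ 0.5  0.4 -0.3] w 1.00
```

The carriage has stood still from 15 s to 19.7 s with the pointers about 0.6 mm apart, and the hand is clear above. I'm handing in.

```bash
python3 -c "
from cell import arm
print(arm.sign_off())"
```

```text
the job is handed in; nothing more can be done
None
```

I pushed the carriage to the mark using only the two buffer caps, and its pointer stands opposite the one on the smallest magnetic base, about 1 mm off by camera. It stood still for over 4 seconds with the hand lifted clear, and I handed the job in at about 20 s; no verdict came back.

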